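# Load the gauge carriage into the clamp station and wind the clamp tight

### The arm

A 6-joint arm with a two-finger parallel gripper is mounted at the origin on a cart in front of the work surface, level with it; the furniture and walls round the work are solid. World frame = base frame: x ahead of the robot, y to its left, z up, the work surface at z = 0. Lengths are in m, angles in rad, forces in N, time in s.
With the tool pointing down it reaches from about 0.35 to 0.95 m from the base axis. Payload 17.4 kg.
Tool frame: the origin (TCP) lies at the very end of the fingers, on their centre line; the grasp point (between the pads) lies 19 mm behind it; x points along the fingers, z is the direction in which the jaws open and shut, and the axes are right-handed (so a half turn about x gives the same grasp; the last joint's range is limited). The gripper opens to 93 mm and grips with 3 to 60 N. Pads are 15 mm wide; open, the fingers measure 128 mm over their backs; the gripper's body (75 mm by 188 mm) begins 65 mm behind the grasp point.
Start: joints at [-1.174, 0.116, 1.442, -0, 1.584, -0.038], TCP at [0.284, -0.612, 0.219] pointing down, gripper open.
Joint ranges: [-2.83, 2.83], [-0.83, 2.19], [0.07, 2.5], [-1.14, 4.28], [0.01, 3], [-2.97, 2.97]. Speed limits (rad/s): [1.89, 1.89, 2.22, 3.14, 3.14, 3.14].

### API

Orientations are given as a rotation vector (axis times angle).
In Python, from bench import robot gives the robot as it stands.
- The arm moves only by the tool drive_tool, never from a script. Its argument "moves" is a list of rows, each a list of 2 entries, a list of its own where there are three numbers: the shift along the tool's x, y, z in mm, then the turn, a rotation vector about the tool's x, y, z in rad. A call has 1 to 10 rows; each row is the pose to reach, as a shift and turn from the pose commanded when the call began, along the tool's axes at that moment; what a row does not reach only later rows make up. A row lasts 1/10 s, in which the tool goes at most 50 mm and 8.59 degrees, less where a joint would pass 70% of its speed; a pose out of reach is approached as far as the arm can. A call with a gripper value outside its range is refused whole. "grip" is the opening, from 0 (shut) to 1 (fully open), set as the call begins (left out, the last holds). The fingers move at their own pace and stop on an object; "force" is the grip in N (left out, the last holds). Time passes only in rows, so rows that repeat a pose let the fingers close. It gives the time, the measured TCP pose, the force and the opening at its end, in the units of the state.
- robot.state(): the state, without advancing time (a new reading comes with each control period).
- robot.read_camera(name): name is "scene" or "top" or "wrist"; returns (picture, depth): 480x640x3 uint8, red, green, blue; 480x640 float32, m along the optical axis (not along the pixel's ray), 0 where there is no reading.
- robot.camera_params(name): a dict with "fx", "fy", "cx", "cy" (pixels), "rvec" (rotation vector, rad) and "tvec" (3), from world to camera coordinates, as OpenCV has them. Camera axes: x right, y down, z forward; pixel columns grow to the right and rows downward; lengths in m; the calibration is good to about 2 mm. A picture is of the moment at which its call begins: read the wrist's pose just before it. camera_params takes no time and is no camera call; for the wrist camera it gives the pose at the moment of the call.
- robot.hand_in(): hands the job in, once; it reports no verdict.
Trained networks look in the newest picture that a camera, given by its name, has taken for a name from the list of things; names that differ only in an ending like _2 or _b are one class to them, and where a whole thing is asked for, a point or a joint stands for the part that bears it (a point fixed in the world has none). Each returns a list of dicts, best first, with "p" (0 to 1); they miss things now and then, are a little off and sometimes report something else, mostly with a low value. They report only what shows in the picture. A call takes as long as a camera call. They do not tell look-alikes from the thing itself.
- robot.boxes_of(camera, label): "centre" ([column, row] as shares, 0 to 1, of the picture: columns of its width, rows of its height, amid what is visible of it).
- robot.silhouettes(camera, label): "mask" (480x640 bool, what is visible of it) and "centre" ([column, row] as shares, 0 to 1, of the picture: columns of its width, rows of its height, amid what is visible of it).
The state is a dict: "t": time; "joint_positions": joint angles; "joint_velocities": joint speeds; "joint_efforts": joint torques, N m; "tool_pos": TCP position; "tcp_rot": TCP orientation; "wrist_force": force on the tool from outside, world axes, zero at the start; "ft_torque": the same for the moment, N m; "opening": finger opening in m.
Only numpy, scipy, OpenCV 4.12 (cv2) and the standard library are available. Lean on these libraries where they do the work, as an engineer would, in place of code of your own. Each camera call takes 0.05 s, during which the arm holds its last target. There are 200 camera calls.

### The job

Pick up the loose gauge carriage, feed its foot into the station's lipped track from the open end, and slide it right under the bridge until it is fully home against the end stop. Then take hold of the black sleeve on top and wind the crank clockwise (seen from above) until it comes to its stop and the carriage is clamped. Don't disturb the label roll, the torque driver or the marker, and leave everything released.

Things in the scene. Friction and masses are not known exactly. Their poses are not given: they have to be found in the camera images.
- station: Clamp station fixed to the bench: aluminium base plate 235 x 124 x 10 mm, two dark steel rails 170 mm long, a grey bridge over their far half, crank on top. Origin: middle of the track's open mouth, at bench level. +x: sliding direction, mouth to end stop; y across; z up. Its parts are told at the points below, in this frame.
- mouth (a point): Middle of the track's open mouth, on the track floor (base plate top, z 10 mm). The plate reaches 45 mm out in front as a bare apron. Rails from x 0 to 170 mm: side walls 59 mm apart; lips leave a slot 37 mm wide, lip underside z 20, top z 26 mm. Two flared guides, 26 mm high, stand from x 0 to -19 mm and widen the mouth to about 70 mm.
- home (a point): Where the carriage's origin lies when fully home: 125 mm from the mouth along the track, on the track floor; the carriage's end faces are then 80 and 170 mm from the mouth (170 mm: face of the end stop wall, 60 mm high).
- bridge_front (a point): Top centre of the bridge's front edge, x 82, z 88 mm. The grey bridge covers x 82 to 170 mm: tunnel 78 mm wide, roof underside z 70 mm, outside width 110 mm. A gripper cannot follow the carriage into the tunnel: the last part is pushed from behind, till the carriage's rear is about flush with this edge.
- carriage: Loose gauge carriage, steel and aluminium, about 0.35 kg, same both ways round. Origin: centre of underside; x: its length 90 mm; z up. T-shaped: foot 56 wide (z 0 to 8 mm), neck 30 wide (z 8 to 18), block 40 wide (z 18 to 50), all 90 mm long with flush ends. Grasp the block across its width; in the track the lips reach z 16 of it. Plain sliding friction; foot has 1.5 mm play each side.
- crank_axis (a point): Point on the crank's upright axis, 128 mm from the mouth, 125 mm above the bench.
- sleeve_mid (a point): Middle of the crank's upright black grip sleeve: 21 mm diameter, 48 mm tall (104 to 152 mm above the bench), free to spin on its pin, 42 mm from the crank axis; it goes round in a level circle. The steel crank arm below it is 20 mm wide, its top 102 mm above the bench.
- crank (a joint): Crank angle, rad, growing clockwise seen from above; starts at 0 to 1.6 with the sleeve away from the mouth; hard stop (tight) at 7.6, so about one turn in all. The sleeve's direction from the axis is 0.9 rad minus this angle, anticlockwise from the station's +x. Drag about 1 to 1.5 N at the sleeve; it stays where left.
- shoe: Round steel clamp shoe, 28 mm diameter, under the bridge roof; origin: centre of its lower face. The crank lowers it 1.8 mm per rad; at about 5.3 rad it meets the top of the home carriage, then presses through a spring, about 15 N at the crank's stop. Lowered, it blocks a carriage that is not yet home.
- label_roll: Bystander: white label roll lying flat, 68 mm diameter, 40 mm high. Origin: centre of underside.
- torque_driver: Bystander: blue torque screwdriver lying down, 172 mm long along y, 33 mm thick. Origin: centre of underside.
- marker_1: Bystander: white marker with a red cap lying down, 126 mm long along y, 16 mm thick. Origin: centre of underside.
Not all that is in view belongs to the job. What is shaped like the carriage but blue is not meant.

How it is judged:
By the outcome, as a careful person would: the job done as asked, in the order asked, and still so for the second after the job is handed in, with the robot touching nothing.
It also fails if it takes over 70 s, if anything falls off the work surface, if the arm or the gripper's body presses on something with over 40 N, if the wrist force passes 120 N, or if a joint passes its speed limit or range.

## Working session

There is one attempt and no reset: what is moved stays moved. The work goes in short steps, Python scripts to look and compute and a tool call to move; the robot and the scene stay as the last step left them, time stands still between calls to the robot, and variables do not carry over. Pictures are saved under pics/ and viewed, about 8 in all and at most 12, crops included, and the job is handed in when it is done.

Besides the shell and the picture viewer there is one more tool, called after "Call:" as name(argument=value, ...), one argument or row to a line, values as JSON. drive_tool: Moves the arm, as the interface text tells. Its arguments: {"type":"object","properties":{"moves":{"type":"array"},"grip":{"type":"number"},"force":{"type":"number"}},"required":["moves"]}

```bash
mkdir -p pics; ls; cat > h.py <<'E'
import numpy as np, cv2
from bench import robot
def cam(n):
    p=robot.camera_params(n); K=np.array([[p['fx'],0,p['cx']],[0,p['fy'],p['cy']],[0,0,1]]); R=cv2.Rodrigues(np.array(p['rvec'],float))[0]; return K,R,np.array(p['tvec'],float)
def cloud(n,depth,c=None):
    K,R,t=c or cam(n); v,u=np.mgrid[0:480,0:640]
    P=np.stack([(u-K[0,2])/K[0,0]*depth,(v-K[1,2])/K[1,1]*depth,depth],-1)
    return (P-t)@R   # R^T (P-t)
def save(name,im): cv2.imwrite('pics/'+name,cv2.cvtColor(im,cv2.COLOR_RGB2BGR))
E
python3 - <<'E'
from h import *
ims=[]
for n in ['scene','top']:
    c=cam(n); im,d=robot.read_camera(n); np.savez(n+'.npz',im=im,d=d); ims.append(im)
    print(n,'cam pos',-c[1].T@c[2], 'K',c[0][0,0])
    for l in ['carriage','station','label_roll','torque_driver','marker_1','sleeve_mid']:
        P=cloud(n,d,c)
        for r in robot.silhouettes(n,l)[:3]:
            m=r['mask']&(d>0); q=P[m]
            print(l,round(r['p'],2),np.round(np.array(r['centre'])*[640,480]),m.sum(),np.round(np.median(q,0),3) if len(q) else '', np.round(np.percentile(q,[2,98],0),3).tolist() if len(q) else '')
    save(n+'0.png',im)
print(robot.state())
E
```

```text
pics
scene cam pos [-0.2414489   0.7705316   0.62769789] K 555.786702805645
carriage 0.85 [370. 287.] 1451 [0.413 0.072 0.035] [[0.397, 0.021, 0.004], [0.45, 0.107, 0.052]]
carriage 0.6 [320. 321.] 1744 [0.393 0.227 0.036] [[0.372, 0.168, 0.001], [0.432, 0.263, 0.052]]
station 0.92 [273. 267.] 5295 [0.582 0.2   0.033] [[0.529, 0.041, 0.004], [0.679, 0.262, 0.137]]
torque_driver 0.57 [270. 365.] 1136 [0.351 0.362 0.026] [[0.307, 0.332, 0.0], [0.465, 0.379, 0.033]]
torque_driver 0.44 [317. 233.] 607 [0.685 0.003 0.033] [[0.666, -0.037, 0.003], [0.723, 0.022, 0.042]]
sleeve_mid 0.69 [244. 236.] 381 [0.635 0.236 0.113] [[0.614, 0.198, 0.095], [0.658, 0.246, 0.154]]
top cam pos [0.4751672  0.12383124 1.14176393] K 544.9565167420747
carriage 0.81 [341. 289.] 1257 [0.43  0.063 0.049] [[0.4, 0.02, -0.0], [0.459, 0.108, 0.054]]
carriage 0.59 [265. 301.] 1263 [0.41  0.216 0.049] [[0.376, 0.171, 0.002], [0.441, 0.261, 0.053]]
station 0.6 [298. 204.] 6822 [0.606 0.149 0.027] [[0.534, 0.036, 0.006], [0.675, 0.253, 0.111]]
label_roll 0.6 [375. 156.] 971 [ 0.7   -0.009  0.039] [[0.669, -0.041, -0.0
[... 300 characters left out ...]
098], [0.651, 0.243, 0.157]]
{'t': 0.7, 'joint_positions': array([-1.17382300e+00,  1.15973214e-01,  1.44160700e+00,  1.41305943e-05,
        1.58400097e+00, -3.78226084e-02]), 'joint_velocities': array([ 0.00048644,  0.00064341,  0.00042547, -0.00106746, -0.00061108,
        0.00043761]), 'joint_efforts': array([-2.51903311e-04, -7.20857263e+01, -6.22674179e+01,  7.79320579e-02,
        1.81551743e-02,  5.10824577e-05]), 'tool_pos': array([ 0.28430924, -0.61220417,  0.21865985]), 'tcp_rot': array([ 0.88325089,  1.38405814, -0.88324254]), 'wrist_force': array([ 0.15629524, -0.29625392,  0.40465293]), 'ft_torque': array([-0.04891663,  0.03135073,  0.01238941]), 'opening': 0.09295963858546606}
```

```bash
python3 - <<'E'
from h import *
im=np.load('top.npz')['im']; save('crop.png',cv2.resize(im[120:380,150:480],None,fx=2.3,fy=2.3,interpolation=cv2.INTER_CUBIC))
E
```

```text
(no output)
```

View pics/crop.png

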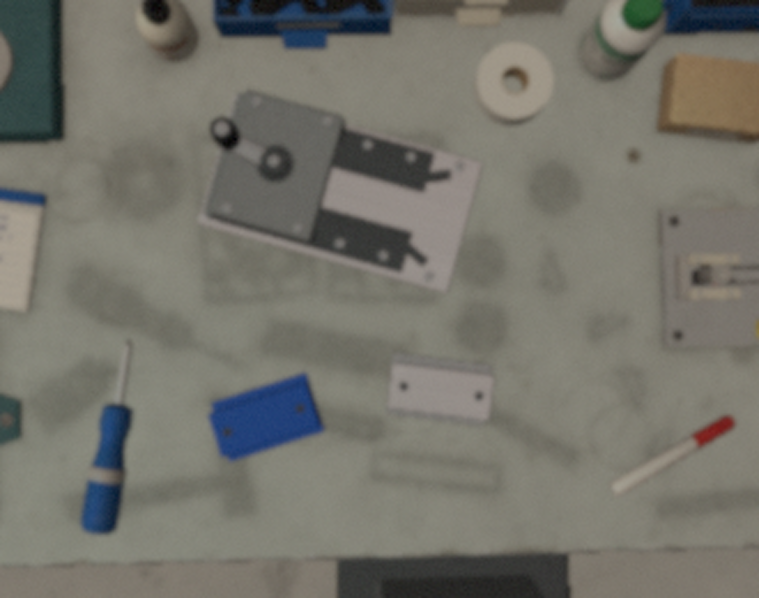

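View pics/scene0.png

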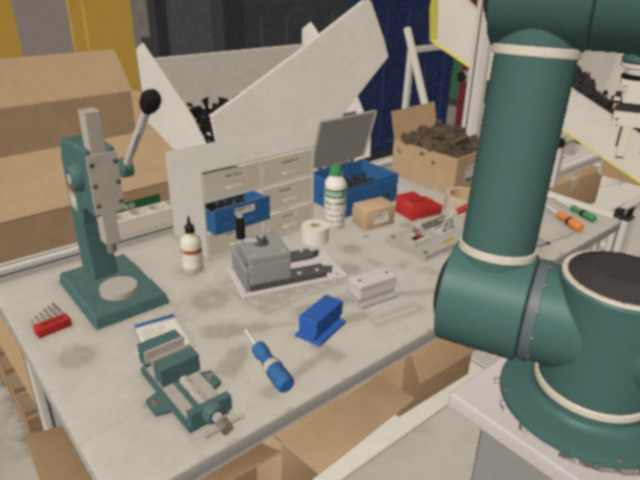

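The top crop shows two carriage shapes: a blue one at about (265,301) and a bare aluminium one at (341,289) in full-picture pixels. The aluminium one fits the description ("blue is not meant"), so it is the target. The station mouth opens to the right (world −y), with the sleeve at (248,177).

```bash
cat >> h.py <<'E'
def rect(pts):
    c,(w,h),a=cv2.minAreaRect((pts[:,:2]*1000).astype(np.float32)); 
    if w<h: w,h,a=h,w,a+90
    return np.round([*c,w,h,a],1)
E
python3 - <<'E'
from h import *
for n in ['top','scene']:
    D=np.load(n+'.npz'); P=cloud(n,D['d']); ok=D['d']>0
    x,y,z=P[...,0],P[...,1],P[...,2]
    def sel(x0,x1,y0,y1,z0,z1):
        m=(ok&(x>x0)&(x<x1)&(y>y0)&(y<y1)&(z>z0)&(z<z1)).astype(np.uint8)
        m=cv2.morphologyEx(m,cv2.MORPH_OPEN,np.ones((2,2)))>0; return P[m]
    q=sel(.36,.5,.0,.13,.044,.058); print(n,'car',rect(q),np.median(q[:,2]),len(q))
    q=sel(.48,.75,.03,.29,.005,.2) ; q=q[~((q[:,0]>.66)&(q[:,1]<.06))]; print('plate',rect(q))
    q=sel(.48,.75,.03,.29,.08,.094); print('bridge',rect(q),np.median(q[:,2]))
    q=sel(.48,.75,.03,.29,.02,.03); print('rails',rect(q),np.median(q[:,2]))
    q=sel(.48,.75,.1,.29,.145,.16); print('sleeve',q.mean(0) if len(q) else '',len(q))
    q=sel(.36,.5,.0,.13,-.003,.003)if 0 else sel(.45,.5,-.05,.0,-.02,.02); print('bench',np.median(q[:,2]))
E
```

```text
top car [429.8  71.4 127.7  54.2  72.1] 0.04952684654775907 896
plate [618.6 152.3 291.4 249.3   6.2]
bridge [624.7 204.3 281.6 189.9 174.3] 0.08775620040068094
rails [565.5 117.1 176.1 104.4 162.2] 0.02588129004013026
sleeve [0.64247971 0.23474104 0.15090559] 97
bench -0.0002448816177765495
scene car [ 139.8  394.2 1067.5   91.   130.5] 0.05042636630362337 567
plate [ 236.8  359.2 1221.4  316.5  153.8]
bridge [ 334.   438.  1326.3  205.4  146.1] 0.08797780399022154
rails [ 207.2  387.7 1144.5  285.6  153.5] 0.02559213825971932
sleeve [0.6265066  0.24356441 0.15575664] 64
bench 0.0019007000253073343
```

```bash
cat >> h.py <<'E'
def Rt(): 
    s=robot.state(); return cv2.Rodrigues(np.array(s['tcp_rot'],float))[0],np.array(s['tool_pos'])
def go(pos,yaw):
    """yaw (deg) = world direction of tool z (jaw axis), tool x down; gives shift mm, turn rotvec from the pose now"""
    R,p=Rt(); a=np.deg2rad(yaw); X=np.array([0,0,-1.]); Z=np.array([np.cos(a),np.sin(a),0]); G=np.stack([X,np.cross(Z,X),Z],1)
    print('shift',np.round(R.T@(np.array(pos)-p)*1000,1),'turn',np.round(cv2.Rodrigues(R.T@G)[0].ravel(),3),'dist',np.round(np.linalg.norm(np.array(pos)-p),3))
E
python3 - <<'E'
from h import *
R,p=Rt(); print(np.round(R,3)); K,Rc,t=cam('wrist'); C=-Rc.T@t; print('cam in tool',R.T@(C-p)*1000,'axes\n',np.round(R.T@Rc.T,3),K[0,0])
for y in (-13,-5,167,175): go([.47,.02,.30],y)
E
```

```text
[[ 0.     0.907  0.421]
 [-0.     0.421 -0.907]
 [-1.     0.     0.   ]]
cam in tool [-165.86875243   84.93767855   -0.54885451] axes
 [[-0.001 -0.302  0.953]
 [ 0.    -0.953 -0.302]
 [ 1.    -0.     0.001]] 334.715742397929
shift [ -81.3  434.7 -495.2] turn [-0.909  0.    -0.   ] dist 0.664
shift [ -81.3  434.7 -495.2] turn [-1.049  0.    -0.   ] dist 0.664
shift [ -81.3  434.7 -495.2] turn [ 2.232 -0.    -0.   ] dist 0.664
shift [ -81.3  434.7 -495.2] turn [ 2.093 -0.    -0.   ] dist 0.664
```

```bash
python3 - <<'E'
from h import *
go([.5,.13,.26],-8)
E
```

```text
shift [ -41.3  508.3 -582.3] turn [-0.996  0.    -0.   ] dist 0.774
```

Call:
drive_tool(
  moves=[
    [[-41, 51, -58], [-0.1, 0, 0]],
    [[-41, 102, -116], [-0.2, 0, 0]],
    [[-41, 152, -175], [-0.3, 0, 0]],
    [[-41, 203, -233], [-0.4, 0, 0]],
    [[-41, 254, -291], [-0.5, 0, 0]],
    [[-41, 305, -349], [-0.6, 0, 0]],
    [[-41, 356, -408], [-0.7, 0, 0]],
    [[-41, 407, -466], [-0.8, 0, 0]],
    [[-41, 457, -524], [-0.9, 0, 0]],
    [[-41, 508, -582], [-0.996, 0, 0]],
  ],
)

```text
t: 1.7
tool_pos: [0.422, -0.1365, 0.2589]
tcp_rot: [0.107, 1.567, -0.107]
wrist_force: [1.0, -0.5, 0.3]
opening: 0.093
```

```bash
python3 - <<'E'
from h import *
go([.5,.13,.26],-8)
E
```

```text
shift [ -1.2 274.6  41.1] turn [0.003 0.001 0.   ] dist 0.278
```

Call:
drive_tool(
  moves=[
    [[-1, 46, 7], [0, 0, 0]],
    [[-1, 92, 14], [0, 0, 0]],
    [[-1, 137, 21], [0, 0, 0]],
    [[-1, 183, 28], [0, 0, 0]],
    [[-1, 229, 35], [0, 0, 0]],
    [[-1, 275, 41], [0, 0, 0]],
    [[-1, 275, 41], [0, 0, 0]],
    [[-1, 275, 41], [0, 0, 0]],
  ],
)

```text
t: 2.5
tool_pos: [0.5008, 0.1289, 0.2593]
tcp_rot: [0.108, 1.569, -0.109]
wrist_force: [-0.3, 0.0, -0.0]
opening: 0.093
```

```bash
python3 - <<'E'
from h import *
c=cam('wrist'); print(Rt()[1]); im,d=robot.read_camera('wrist'); np.savez('w1.npz',im=im,d=d,K=c[0],R=c[1],t=c[2]); save('w1.png',im)
P=cloud('wrist',d,c)
for l in ['carriage','station','sleeve_mid']:
    for r in robot.silhouettes('wrist',l)[:3]:
        m=r['mask']&(d>0); print(l,r['p'],np.array(r['centre'])*[640,480],np.median(P[m],0))
E
```

```text
[0.50084821 0.12885483 0.25925054]
carriage 0.9 [231.296 142.8  ] [0.41524649 0.21888405 0.04941123]
carriage 0.72 [273.6   266.304] [0.43533704 0.0689492  0.04957777]
carriage 0.25 [417.088 157.824] [0.60937572 0.1761414  0.08649398]
station 0.66 [413.504 161.52 ] [0.6094357  0.17577652 0.08651593]
sleeve_mid 0.97 [462.784  93.696] [0.63591588 0.22795197 0.10827385]
sleeve_mid 0.53 [415.616 157.584] [0.60949327 0.17612345 0.08647201]
```

View pics/w1.png

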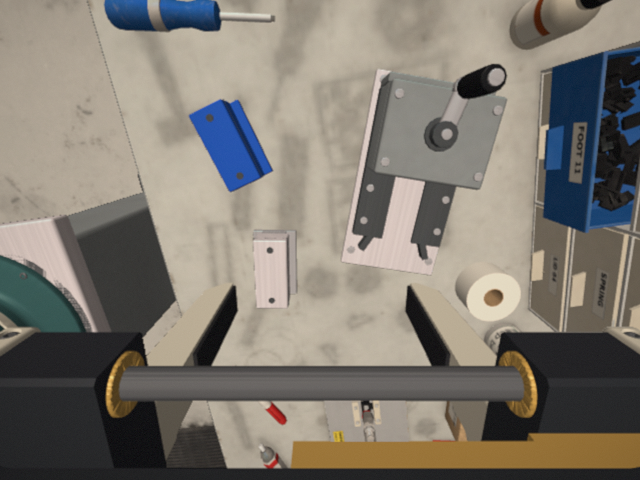

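Wrist view: aluminium carriage at (270,270), blue look-alike at (231,143), station with mouth at about (395,245), sleeve at (485,80). Next I fit the geometry from depth.

```bash
cat >> h.py <<'E'
def fit(P,ok,box,zr):
    x,y,z=P[...,0],P[...,1],P[...,2]
    m=(ok&(x>box[0])&(x<box[1])&(y>box[2])&(y<box[3])&(z>zr[0])&(z<zr[1])).astype(np.uint8)
    n,L,S,_=cv2.connectedComponentsWithStats(cv2.erode(m,np.ones((3,3))),connectivity=8)
    return [(rect(P[(cv2.dilate((L==i).astype(np.uint8),np.ones((3,3)))>0)&(m>0)]),S[i,4],np.round(np.median(P[L==i][:,2]),4)) for i in range(1,n) if S[i,4]>60]
E
python3 - <<'E'
from h import *
for f in ('w1','top'):
    D=np.load(f+'.npz'); c=(D['K'],D['R'],D['t']) if f=='w1' else cam('top'); P=cloud('',D['d'],c); ok=D['d']>0
    print(f)
    print('car',fit(P,ok,(.36,.5,0,.13),(.044,.056)))
    print('bridge',fit(P,ok,(.48,.75,.03,.29),(.083,.094)))
    print('rails',fit(P,ok,(.5,.7,.03,.24),(.022,.030)))
    print('plate',fit(P,ok,(.5,.7,.02,.28),(.006,.014)))
    print('sleeve',fit(P,ok,(.58,.7,.18,.29),(.147,.158)))
E
```

```text
w1
car [(array([429.9,  61.1,  90.6,  40.3,  81.2]), np.int32(1993), np.float64(0.0501))]
bridge [(array([736.3, 217.7,  53.7,   3. ,  90.6]), np.int32(275), np.float64(0.0886)), (array([624.9, 196.8, 110.2,  88.1, 163.1]), np.int32(8653), np.float64(0.088)), (array([736.3, 123.9,  52.2,   3. ,  90.5]), np.int32(192), np.float64(0.0884))]
rails [(array([562.6, 117.2, 100.7,  37.3,  73.2]), np.int32(1683), np.float64(0.0261)), (array([632.6,  93.3,  95.9,  37.8,  73. ]), np.int32(1658), np.float64(0.0262))]
plate [(array([609.4, 145.2, 235.3, 123.7,  73.2]), np.int32(4280), np.float64(0.0102))]
sleeve [(array([644.7, 235.8,  19.7,  19.5,  15.5]), np.int32(521), np.float64(0.1526))]
top
car [(array([429.1,  62.3,  89.9,  40. ,  81.4]), np.int32(724), np.float64(0.0497))]
bridge [(array([624.7, 198. , 110.1,  88.4, 163.3]), np.int32(1756), np.float64(0.088))]
rails [(array([634.9, 105.8,  88.9,  36.1,  73.6]), np.int32(235), np.float64(0.0257)), (array([570.4, 146.3,  49.3,  36.4,  71.2]), np.int32(201), np.float64(0.0262)), (array([558.1, 106.3,  45.1,  36.5,  73.8]), np.int32(133), np.float64(0.0264))]
plate [(array([613.9, 148.5,  27.6,  27.2, 178.8]), np.int32(87), np.float64(0.0096)), (array([603.4,  56.1,  38.9,  29.3, 121.3]), np.int32(90), np.float64(0.0098)), (array([568.3,  85.1,  93.5,  82.3,  74.5]), np.int32(425), np.float64(0.01))]
sleeve []
```

Sizes all match: carriage 90×40, top z 50 mm, centre (430,61.5), axis 81.3°; station axis 73.15°, with origin at (588.3,76.2) from both the bridge and plate fits. Sleeve radius is 41.8 mm, so the crank sits at about 1.09 rad.

```bash
python3 - <<'E'
from h import *
go([.4297,.0615,.10],-8.7)
go([.4297,.0615,.022],-8.7)
E
```

```text
shift [159.7 -75.  -61.3] turn [ 0.01  0.   -0.  ] dist 0.187
shift [237.7 -75.  -61.3] turn [ 0.01  0.   -0.  ] dist 0.257
```

Call:
drive_tool(
  moves=[
    [[35, -18, -15], [0.01, 0, 0]],
    [[70, -36, -30], [0.01, 0, 0]],
    [[105, -54, -45], [0.01, 0, 0]],
    [[140, -75, -61], [0.01, 0, 0]],
    [[160, -75, -61], [0.01, 0, 0]],
    [[160, -75, -61], [0.01, 0, 0]],
    [[160, -75, -61], [0.01, 0, 0]],
  ],
)

```text
t: 3.4
tool_pos: [0.4305, 0.0619, 0.1006]
tcp_rot: [0.119, 1.567, -0.119]
wrist_force: [0.1, 0.8, 1.1]
opening: 0.0928
```

```bash
python3 - <<'E'
from h import *
go([.4297,.0615,.022],-8.7)
c=cam('wrist'); im,d=robot.read_camera('wrist'); P=cloud('',d,c)
print('car',fit(P,d>0,(.36,.5,0,.13),(.044,.056)))
E
```

```text
shift [78.6 -0.6 -0.7] turn [ 0.001  0.001 -0.   ] dist 0.079
car [(array([429.5,  61.7,  89.6,  40.1,  81.4]), np.int32(6369), np.float64(0.05))]
```

Call:
drive_tool(
  moves=[
    [[30, 0, -1], [0, 0, 0]],
    [[55, 0, -1], [0, 0, 0]],
    [[72, 0, -1], [0, 0, 0]],
    [[78, 0, -1], [0, 0, 0]],
    [[78, 0, -1], [0, 0, 0]],
  ],
)

```text
t: 3.95
tool_pos: [0.4295, 0.0626, 0.0221]
tcp_rot: [0.118, 1.567, -0.118]
wrist_force: [0.3, 0.3, 0.8]
opening: 0.0928
```

Call:
drive_tool(
  moves=[
    [[0, 0, 0], [0, 0, 0]],
    [[0, 0, 0], [0, 0, 0]],
    [[0, 0, 0], [0, 0, 0]],
    [[0, 0, 0], [0, 0, 0]],
    [[0, 0, 0], [0, 0, 0]],
    [[0, 0, 0], [0, 0, 0]],
  ],
  grip=0.3,
  force=25,
)

```text
t: 4.55
tool_pos: [0.4291, 0.0625, 0.0216]
tcp_rot: [0.118, 1.568, -0.118]
wrist_force: [-0.2, 0.0, -0.2]
opening: 0.0499
```

Call:
drive_tool(
  moves=[
    [[0, 0, 0], [0, 0, 0]],
    [[0, 0, 0], [0, 0, 0]],
    [[0, 0, 0], [0, 0, 0]],
    [[0, 0, 0], [0, 0, 0]],
  ],
  grip=0.0,
  force=25,
)

```text
t: 4.95
tool_pos: [0.4291, 0.0625, 0.0215]
tcp_rot: [0.118, 1.568, -0.118]
wrist_force: [1.8, 0.3, 0.3]
opening: 0.0397
```

```bash
python3 - <<'E'
from h import *
print(robot.state()['opening'],robot.state()['wrist_force'],Rt()[1])
go([.4291,.0625,.090],-8.7)
u=np.array([np.cos(np.deg2rad(73.15)),np.sin(np.deg2rad(73.15))]); O=np.array([.5883,.0762]); np.savez('st.npz',u=u,O=O)
a=O-.085*u; go([*a,.09],-16.85)
E
```

```text
0.03970006046072444 [1.79483867 0.3059311  0.30976262] [0.42911962 0.06253429 0.02153162]
shift [-68.5  -0.   -0. ] turn [ 0.002  0.    -0.   ] dist 0.068
shift [-68.5 -46.8 143.1] turn [ 0.144  0.    -0.   ] dist 0.165
```

Call:
drive_tool(
  moves=[
    [[-25, 0, 0], [0, 0, 0]],
    [[-50, 0, 0], [0, 0, 0]],
    [[-68, -5, 20], [0.03, 0, 0]],
    [[-68, -15, 50], [0.06, 0, 0]],
    [[-68, -26, 82], [0.1, 0, 0]],
    [[-68, -37, 114], [0.144, 0, 0]],
    [[-68, -47, 143], [0.144, 0, 0]],
    [[-68, -47, 143], [0.144, 0, 0]],
    [[-68, -47, 143], [0.144, 0, 0]],
  ],
)

```text
t: 5.85
tool_pos: [0.5631, -0.0055, 0.0884]
tcp_rot: [0.231, 1.561, -0.231]
wrist_force: [0.4, -0.6, -4.7]
opening: 0.0399
```

```bash
python3 - <<'E'
from h import *
S=np.load('st.npz');u,O=S['u'],S['O']
R,p=Rt(); print(p,'st x',(p[:2]-O)@u*1000,'y',(p[:2]-O)@[-u[1],u[0]]*1000, 'force',robot.state()['wrist_force'])
c=cam('wrist'); im,d=robot.read_camera('wrist'); np.savez('w2.npz',im=im,d=d,K=c[0],R=c[1],t=c[2]); save('w2.png',im)
P=cloud('',d,c); ok=d>0
print('car',fit(P,ok,(.5,.64,-.09,.09),(.105,.130)))
print('bridge',fit(P,ok,(.5,.7,.1,.29),(.083,.094)))
print('rails',fit(P,ok,(.5,.7,.03,.24),(.022,.030)))
print('plate',fit(P,ok,(.5,.7,.02,.28),(.006,.014)))
a=O-.080*u; go([*a,.0325],-16.85)
E
```

```text
[ 0.56311596 -0.00547912  0.08837581] st x -85.47240638899932 y 0.4267202237895861 force [ 0.38795586 -0.63965225 -4.66060814]
car [(array([566.3,   4.9,  71.6,  66.8, 163.4]), np.int32(12527), np.float64(0.1168)), (array([550.4, -48. ,  38.4,   4.2, 162.8]), np.int32(144), np.float64(0.1168))]
bridge []
rails [(array([561.1, 114.1,  94.6,  37.4,  73.2]), np.int32(7779), np.float64(0.0258)), (array([631.9,  92.5,  94.5,  37.2,  73.2]), np.int32(7773), np.float64(0.0259))]
plate [(array([593.7,  93.7, 125.2, 124.4,  73.2]), np.int32(16680), np.float64(0.0099)), (array([658.2,  98.3,  77.3,   3.3,  73.3]), np.int32(195), np.float64(0.0097))]
shift [56.2  5.3  0.9] turn [ 0.    -0.002  0.   ] dist 0.056
```

View pics/w2.png

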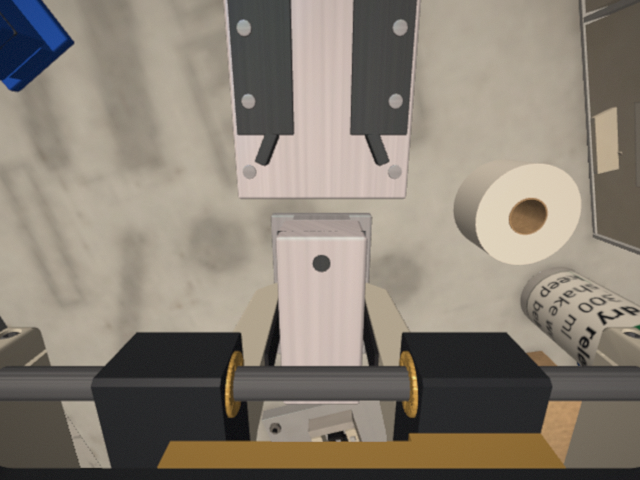

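```bash
python3 - <<'E'
from h import *
S=np.load('st.npz');u,O=S['u'],S['O'];v=np.array([-u[1],u[0]])
D=np.load('w2.npz');P=cloud('',D['d'],(D['K'],D['R'],D['t']));q=P[(D['d']>0)&(P[...,2]>.108)&(P[...,2]<.125)]
X=(q[:,:2]-O)@u*1000;Y=(q[:,:2]-O)@v*1000
for a,b in((-75,-65),(-65,-55),(-55,-45)):
    m=(X>a)&(X<b)&(abs(Y)<35); print(a,m.sum(),np.percentile(Y[m],[1,50,99]).round(1), X[m].max())
q=P[(D['d']>0)&(P[...,2]>.02)&(P[...,2]<.03)]
X=(q[:,:2]-O)@u*1000;Y=(q[:,:2]-O)@v*1000
for a,b in((5,15),(40,50)):
    m=(X>a)&(X<b)&(abs(Y)<60); print(a,[np.percentile(Y[m&(s*Y>0)],[1,99]).round(1) for s in(-1,1)])
E
```

```text
-75 1702 [-19.1   0.1  19.8] -65.00194763055931
-65 1818 [-19.1   0.5  19.8] -55.003435114434865
-55 1945 [-19.1   0.5  19.7] -45.00223457687944
5 [array([-55. , -18.7]), array([18.7, 54.8])]
40 [array([-54.9, -18.5]), array([18.5, 55. ])]
```

Call:
drive_tool(
  moves=[
    [[25, 5, 0.5], [0, 0, 0]],
    [[45, 5, 0.5], [0, 0, 0]],
    [[54, 5, 0.5], [0, 0, 0]],
    [[56, 5, 0.5], [0, 0, 0]],
    [[56, 5, 0.5], [0, 0, 0]],
    [[56, 5, 0.5], [0, 0, 0]],
  ],
)

```text
t: 6.5
tool_pos: [0.5658, -0.0006, 0.0347]
tcp_rot: [0.231, 1.557, -0.231]
wrist_force: [0.3, 0.4, -5.4]
opening: 0.0397
```

```bash
cat >> h.py <<'E'
def st():
    S=np.load('st.npz');u,O=S['u'],S['O'];v=np.array([-u[1],u[0]]);p=Rt()[1]; f=np.array(robot.state()['wrist_force'])
    print('st',np.round([(p[:2]-O)@u*1000,(p[:2]-O)@v*1000,p[2]*1000],1),'F',np.round([f[:2]@u,f[:2]@v,f[2]],1),'open',robot.state()['opening'],'t',robot.state()['t'])
    return O,u,v
E
python3 -c "
from h import *
O,u,v=st(); go([*(O+.06*u),.0322],-16.85)"
```

```text
st [-80.   -0.8  34.7] F [ 0.4 -0.2 -5.4] open 0.03971741582513497 t 6.5
shift [  2.5 140.   -0.7] turn [ 0.     0.001 -0.   ] dist 0.14
```

Call:
drive_tool(
  moves=[
    [[1, 0, -0.8], [0, 0, 0]],
    [[2, 0, -0.8], [0, 0, 0]],
    [[2, 0, -0.8], [0, 0, 0]],
    [[2, 0, -0.8], [0, 0, 0]],
  ],
)

```text
t: 6.9
tool_pos: [0.5647, -0.0004, 0.0316]
tcp_rot: [0.231, 1.558, -0.231]
wrist_force: [0.2, -0.2, -3.9]
opening: 0.0399
```

```bash
python3 -c "
from h import *
O,u,v=st(); go([*(O+.06*u),.0322],-16.85)"
```

```text
st [-80.2   0.4  31.6] F [-0.2 -0.2 -3.9] open 0.03985747299001976 t 6.9
shift [ -0.6 140.2   0.4] turn [ 0.  0. -0.] dist 0.14
```

Call:
drive_tool(
  moves=[
    [[-0.5, 8, 0.2], [0, 0, 0]],
    [[-0.5, 16, 0.2], [0, 0, 0]],
    [[-0.5, 24, 0.2], [0, 0, 0]],
    [[-0.5, 30, 0.2], [0, 0, 0]],
    [[-0.5, 36, 0.2], [0, 0, 0]],
    [[-0.5, 42, 0.2], [0, 0, 0]],
    [[-0.5, 48, 0.2], [0, 0, 0]],
    [[-0.5, 54, 0.2], [0, 0, 0]],
    [[-0.5, 60, 0.2], [0, 0, 0]],
    [[-0.5, 66, 0.2], [0, 0, 0]],
  ],
)

```text
t: 7.9
tool_pos: [0.5841, 0.0631, 0.032]
tcp_rot: [0.231, 1.558, -0.231]
wrist_force: [0.3, 0.5, -3.8]
opening: 0.0398
```

```bash
python3 -c "
from h import *
O,u,v=st(); go([*(O+.06*u),.0322],-16.85)"
```

```text
st [-13.7   0.3  32. ] F [ 0.6 -0.2 -3.8] open 0.03983101488329738 t 7.9
shift [-0.2 73.7  0.3] turn [ 0. -0. -0.] dist 0.074
```

Front is 31 mm inside the track with no contact force. I'll continue to x = 58.

Call:
drive_tool(
  moves=[
    [[0, 8, 0.2], [0, 0, 0]],
    [[0, 16, 0.2], [0, 0, 0]],
    [[0, 24, 0.2], [0, 0, 0]],
    [[0, 32, 0.2], [0, 0, 0]],
    [[0, 40, 0.2], [0, 0, 0]],
    [[0, 48, 0.2], [0, 0, 0]],
    [[0, 56, 0.2], [0, 0, 0]],
    [[0, 64, 0.2], [0, 0, 0]],
    [[0, 71, 0.2], [0, 0, 0]],
    [[0, 71, 0.2], [0, 0, 0]],
  ],
)

```text
t: 8.9
tool_pos: [0.6049, 0.1314, 0.032]
tcp_rot: [0.23, 1.558, -0.23]
wrist_force: [1.4, 0.4, -5.5]
opening: 0.04
```

Call:
drive_tool(
  moves=[
    [[0, 0, 0], [0, 0, 0]],
    [[0, 0, 0], [0, 0, 0]],
    [[0, 0, 0], [0, 0, 0]],
    [[0, 0, 0], [0, 0, 0]],
    [[0, 0, 0], [0, 0, 0]],
  ],
  grip=0.65,
)

```text
t: 9.4
tool_pos: [0.6048, 0.1305, 0.0322]
tcp_rot: [0.231, 1.558, -0.231]
wrist_force: [-0.0, 0.1, -0.2]
opening: 0.0604
```

```bash
python3 -c "
from h import *
O,u,v=st(); go([*(O+.057*u),.1],-16.85);go([*(O-.02*u),.1],-16.85);go([*(O-.02*u),.034],-16.85)"
```

```text
st [56.7 -0.  32.2] F [ 0.1  0.1 -0.2] open 0.06037583263051025 t 9.4
shift [-67.8   0.3  -0. ] turn [-0.  0. -0.] dist 0.068
shift [-67.8 -76.7  -0. ] turn [-0.  0. -0.] dist 0.102
shift [ -1.8 -76.7  -0. ] turn [-0.  0. -0.] dist 0.077
```

Call:
drive_tool(
  moves=[
    [[-1, -10, 0], [0, 0, 0]],
    [[-1, -25, 0], [0, 0, 0]],
    [[-1, -40, 0], [0, 0, 0]],
    [[-1, -55, 0], [0, 0, 0]],
    [[-1, -68, 0], [0, 0, 0]],
    [[-1, -72, 0], [0, 0, 0]],
    [[-1, -72, 0], [0, 0, 0]],
  ],
)

```text
t: 10.1
tool_pos: [0.5838, 0.0609, 0.0331]
tcp_rot: [0.232, 1.558, -0.231]
wrist_force: [-0.2, 0.5, 0.1]
opening: 0.0601
```

Call:
drive_tool(
  moves=[
    [[0, 0, 0], [0, 0, 0]],
    [[0, 0, 0], [0, 0, 0]],
    [[0, 0, 0], [0, 0, 0]],
    [[0, 0, 0], [0, 0, 0]],
    [[0, 0, 0], [0, 0, 0]],
    [[0, 0, 0], [0, 0, 0]],
    [[0, 0, 0], [0, 0, 0]],
    [[0, 0, 0], [0, 0, 0]],
  ],
  grip=0.0,
)

```text
t: 10.9
tool_pos: [0.5839, 0.0617, 0.033]
tcp_rot: [0.231, 1.558, -0.231]
wrist_force: [0.2, 0.0, 0.7]
opening: 0.0022
```

```bash
python3 - <<'E'
from h import *
O,u,v=st(); go([*(O+.0725*u),.0335],-16.85)
c=cam('wrist'); im,d=robot.read_camera('wrist'); P=cloud('',d,c)
print('car',fit(P,d>0,(.5,.7,.05,.2),(.055,.065)), 'rear origin', O)
m=(d>0)&(P[...,2]>.055)&(P[...,2]<.065); q=P[m]; X=(q[:,:2]-O)@u*1000; Y=(q[:,:2]-O)@v*1000; k=(abs(Y)<25)&(X>0)&(X<100); print(np.percentile(X[k],[1,99]),np.percentile(Y[k],[1,99]),k.sum())
E
```

```text
st [-15.2   0.   33. ] F [ 0.1 -0.2  0.7] open 0.0022158678860619216 t 10.9
shift [-0.5 87.7  0. ] turn [ 0.  0. -0.] dist 0.088
car [(array([602. , 121.7,  72.5,  40.3,  73.2]), np.int32(15352), np.float64(0.0599)), (array([594.8,  67.9,  15.4,   2.7, 169.6]), np.int32(206), np.float64(0.0599)), (array([578.2,  72.9,  15.3,   2.6, 158.9]), np.int32(229), np.float64(0.0604))] rear origin [0.5883 0.0762]
[12.91205749 83.1067409 ] [-19.2976159   19.50060356] 16426
```

Call:
drive_tool(
  moves=[
    [[0, 10, 0], [0, 0, 0]],
    [[0, 17, 0], [0, 0, 0]],
    [[0, 24, 0], [0, 0, 0]],
    [[0, 31, 0], [0, 0, 0]],
    [[0, 39, 0], [0, 0, 0]],
    [[0, 47, 0], [0, 0, 0]],
    [[0, 55, 0], [0, 0, 0]],
    [[0, 63, 0], [0, 0, 0]],
    [[0, 71, 0], [0, 0, 0]],
    [[0, 78, 0], [0, 0, 0]],
  ],
)

```text
t: 11.95
tool_pos: [0.6067, 0.1369, 0.0331]
tcp_rot: [0.231, 1.558, -0.231]
wrist_force: [-2.1, -4.8, 3.9]
opening: 0.0005
```

Call:
drive_tool(
  moves=[
    [[0, 2, 0], [0, 0, 0]],
    [[0, 4, 0], [0, 0, 0]],
    [[0, 6, 0], [0, 0, 0]],
    [[0, 8, 0], [0, 0, 0]],
    [[0, 8, 0], [0, 0, 0]],
  ],
)

```text
t: 12.45
tool_pos: [0.6088, 0.1441, 0.033]
tcp_rot: [0.231, 1.558, -0.231]
wrist_force: [-0.6, -2.9, 3.0]
opening: 0.0004
```

```bash
python3 - <<'E'
from h import *
O,u,v=st()
E
```

```text
st [71.   0.1 33. ] F [-3.  -0.3  3. ] open 0.00043670980840585666 t 12.45
```

Call:
drive_tool(
  moves=[
    [[0, 1, 0], [0, 0, 0]],
    [[0, 2, 0], [0, 0, 0]],
    [[0, 2, 0], [0, 0, 0]],
  ],
)

```text
t: 12.75
tool_pos: [0.6088, 0.1441, 0.0329]
tcp_rot: [0.228, 1.56, -0.234]
wrist_force: [-8.0, -18.2, 7.2]
opening: 0.0003
```

Call:
drive_tool(
  moves=[
    [[0, 1, 0], [0, 0, 0]],
    [[0, 1, 0], [0, 0, 0]],
  ],
)

```text
t: 12.95
tool_pos: [0.6088, 0.1442, 0.033]
tcp_rot: [0.227, 1.56, -0.235]
wrist_force: [-11.6, -26.2, 11.8]
opening: 0.0003
```

Call:
drive_tool(
  moves=[
    [[0, -5, 0], [0, 0, 0]],
    [[0, -25, 0], [0, 0, 0]],
    [[-10, -55, 0], [0, 0, 0]],
    [[-40, -80, 0], [0, 0, 0]],
    [[-70, -85, 0], [0, 0, 0]],
    [[-70, -85, 0], [0, 0, 0]],
    [[-70, -85, 0], [0, 0, 0]],
  ],
)

```text
t: 13.65
tool_pos: [0.5849, 0.0649, 0.1033]
tcp_rot: [0.232, 1.557, -0.231]
wrist_force: [-1.3, 1.0, -0.6]
opening: 0.0007
```

```bash
python3 - <<'E'
from h import *
O,u,v=st()
c=cam('wrist'); im,d=robot.read_camera('wrist'); P=cloud('',d,c); save('w3.png',im)
X=(P[...,:2]-O)@u*1000; Y=(P[...,:2]-O)@v*1000; Z=P[...,2]*1000
for n,zr,yl in(('car',(56,64),18),('bridge',(84,92),50),('block rear face',(32,55),15),('foot',(11,17),14)):
    k=(d>0)&(abs(Y)<yl)&(X>40)&(X<160)&(Z>zr[0])&(Z<zr[1]); print(n,k.sum(),np.percentile(X[k],[1,5,50,99]).round(1) if k.sum() else '')
go([*(O+.128*u),.25],-16.85)
E
```

```text
st [-11.7  -0.  103.3] F [ 0.6  1.6 -0.6] open 0.0006803406144596024 t 13.65
car 301 [80.1 80.2 81.2 82.3]
bridge 22332 [ 82.6  84.5 107.3 132.9]
block rear face 45 [80.1 80.1 80.1 80.2]
foot 145 [40.5 42.2 62.7 80.1]
shift [-147.6  139.7    0.3] turn [-0. -0. -0.] dist 0.203
```

View pics/w3.png

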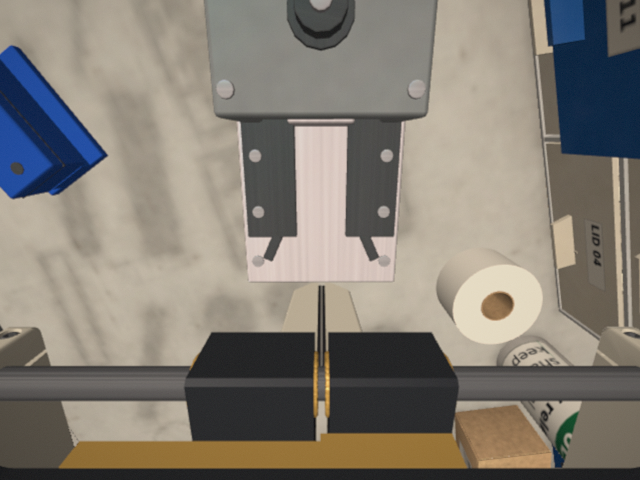

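```bash
python3 - <<'E'
from h import *
Q=[]
for f in ('w1','top','scene'):
    D=np.load(f+'.npz'); c=(D['K'],D['R'],D['t']) if f=='w1' else cam(f); P=cloud('',D['d'],c); Q.append(P[D['d']>0])
Q=np.concatenate(Q[1:])
print('rows x, cols y 0.0..0.44, max z mm')
for x in np.arange(.56,.86,.02):
    r=[]
    for y in np.arange(0,.44,.04):
        k=(Q[:,0]>=x)&(Q[:,0]<x+.02)&(Q[:,1]>=y)&(Q[:,1]<y+.04)&(Q[:,2]<.6); r.append(int(np.percentile(Q[k,2],98)*1000) if k.sum()>3 else -1)
    print(round(x,2),r)
E
```

```text
rows x, cols y 0.0..0.44, max z mm
0.56 [11, 13, 29, 29, 90, 89, 78, 3, 3, 3, 12]
0.58 [12, 14, 14, 29, 91, 91, 90, 3, 3, 428, 434]
0.6 [13, 29, 29, 89, 104, 103, 89, 4, 4, 430, 436]
0.62 [13, 29, 30, 89, 107, 152, 151, 3, 3, 417, 428]
0.64 [5, 27, 30, 91, 92, 156, 153, 3, 3, 4, 393]
0.66 [41, 4, 10, 91, 92, 91, 45, 3, 4, 17, 371]
0.68 [42, 4, 4, 4, 85, 91, 10, 3, 3, 17, 352]
0.7 [42, 4, 5, 98, 102, 4, 3, 4, 4, 18, 330]
0.72 [41, 3, 136, 136, 136, 137, 132, 81, 4, 16, 311]
0.74 [171, 4, 127, 170, 172, 99, 128, 127, 3, 271, 289]
0.76 [215, 215, 216, 216, 216, 216, 214, 110, 3, 265, 286]
0.78 [217, 218, 218, 218, 217, 217, 215, 3, 3, 16, 270]
0.8 [217, 218, 218, 218, 217, 217, 216, 4, 3, 19, 29]
0.82 [217, 217, 217, 217, 217, 217, 216, 4, 4, 14, 29]
0.84 [218, 218, 218, 217, 217, 218, 217, 4, 3, 17, 28]
```

```bash
python3 - <<'E'
from h import *
print(robot.state()['joint_positions'].round(3))
go([.6447,.2358,.26],90);go([.6447,.2358,.26],-90)
E
```

```text
[ 0.067 -0.016  1.769  0.     1.389  0.362]
shift [-157.6  180.8    8. ] turn [-1.865e+00 -0.000e+00 -1.000e-03] dist 0.24
shift [-157.6  180.8    8. ] turn [ 1.277e+00 -1.000e-03  0.000e+00] dist 0.24
```

Call:
drive_tool(
  moves=[
    [[-45, 0, 0], [-0.145, 0, 0]],
    [[-90, 0, 0], [-0.29, 0, 0]],
    [[-130, 15, 0], [-0.435, 0, 0]],
    [[-157, 40, 0], [-0.58, 0, 0]],
    [[-157, 70, 2], [-0.725, 0, 0]],
    [[-157, 100, 4], [-0.87, 0, 0]],
    [[-157, 130, 6], [-1.015, 0, 0]],
    [[-157, 155, 8], [-1.16, 0, 0]],
    [[-157, 175, 8], [-1.305, 0, 0]],
    [[-157, 181, 8], [-1.45, 0, 0]],
  ],
  grip=0.55,
)

```text
t: 14.7
tool_pos: [0.6451, 0.2384, 0.2575]
tcp_rot: [-0.904, 1.377, 0.906]
wrist_force: [0.5, -1.0, -0.4]
opening: 0.051
```

Call:
drive_tool(
  moves=[
    [[0, 0, 0], [-0.14, 0, 0]],
    [[0, 0, 0], [-0.28, 0, 0]],
    [[0, 0, 0], [-0.415, 0, 0]],
    [[0, 0, 0], [-0.415, 0, 0]],
    [[0, 0, 0], [-0.415, 0, 0]],
  ],
)

```text
t: 15.2
tool_pos: [0.645, 0.2365, 0.2588]
tcp_rot: [-1.206, 1.212, 1.207]
wrist_force: [-0.5, 0.0, -0.1]
opening: 0.0513
```

```bash
python3 - <<'E'
from h import *
O,u,v=st()
c=cam('wrist'); im,d=robot.read_camera('wrist'); P=cloud('',d,c); save('w4.png',im)
f=fit(P,d>0,(.58,.72,.17,.29),(.146,.158)); print(f)
s=f[0][0][:2]/1000; print(np.linalg.norm(s-(O+.128*u)))
go([*s,.19],90);go([*s,.114],90)
E
```

```text
st [169.9  -7.8 258.8] F [-0.1  0.5 -0.1] open 0.051266415289768365 t 15.2
[(array([644.5, 236.6,  19.1,  19. , 179.2]), np.int32(334), np.float64(0.1527))]
0.04243536130175885
shift [69.1  0.4  0.1] turn [-0.003 -0.    -0.001] dist 0.069
shift [1.451e+02 3.000e-01 1.000e-01] turn [-0.003 -0.    -0.001] dist 0.145
```

View pics/w4.png

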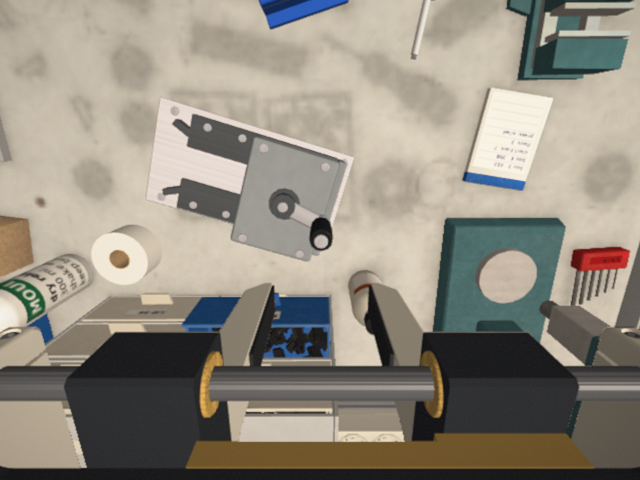

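Sleeve at (320,235), centred between the fingers laterally. The bottle and bin clear the finger path, so I'll descend and close on the sleeve.

Call:
drive_tool(
  moves=[
    [[35, 0, 0], [0, 0, 0]],
    [[70, 0, 0], [0, 0, 0]],
    [[105, 0, 0], [0, 0, 0]],
    [[130, 0, 0], [0, 0, 0]],
    [[144, 0, 0], [0, 0, 0]],
    [[144, 0, 0], [0, 0, 0]],
    [[144, 0, 0], [0, 0, 0]],
  ],
)

```text
t: 15.95
tool_pos: [0.6455, 0.2365, 0.1172]
tcp_rot: [-1.209, 1.209, 1.208]
wrist_force: [0.4, -0.6, 0.5]
opening: 0.051
```

Call:
drive_tool(
  moves=[
    [[0, 0, 0], [0, 0, 0]],
    [[0, 0, 0], [0, 0, 0]],
    [[0, 0, 0], [0, 0, 0]],
    [[0, 0, 0], [0, 0, 0]],
    [[0, 0, 0], [0, 0, 0]],
    [[0, 0, 0], [0, 0, 0]],
  ],
  grip=0.0,
  force=15,
)

```text
t: 16.55
tool_pos: [0.6451, 0.2363, 0.1163]
tcp_rot: [-1.209, 1.209, 1.209]
wrist_force: [-1.4, -1.7, 2.8]
opening: 0.0204
```

```bash
python3 - <<'E'
from h import *
O,u,v=st(); R,p=Rt(); A=O+.128*u; r=p[:2]-A; print(np.linalg.norm(r)*1000)
th=np.arctan2(r[1],r[0]); print('crank',.9-(th-np.deg2rad(73.15)))
for blk in range(5):
    print([ (lambda d:[round(float(-d[0])*1000),round(float(d[1])*1000)])(.042*np.array([np.cos(th-.15*(10*blk+i)),np.sin(th-.15*(10*blk+i))])-.042*np.array([np.cos(th-1.5*blk),np.sin(th-1.5*blk)])) for i in range(1,11)])
E
```

```text
st [169.7  -8.  116.3] F [-2.   0.9  2.8] open 0.020426525547458347 t 16.55
42.48630022427025
crank 1.089153256610179
[[-5, -3], [-10, -7], [-14, -12], [-18, -18], [-20, -23], [-22, -29], [-22, -36], [-22, -42], [-21, -48], [-19, -54]]
[[3, -6], [7, -11], [11, -15], [16, -19], [22, -22], [28, -24], [34, -25], [40, -25], [46, -24], [53, -23]]
[[6, 3], [11, 6], [16, 10], [20, 15], [23, 20], [26, 26], [27, 32], [28, 38], [28, 45], [26, 51]]
[[-2, 6], [-5, 11], [-9, 16], [-13, 21], [-19, 25], [-24, 27], [-30, 29], [-36, 31], [-43, 31], [-49, 30]]
[[-6, -2], [-12, -4], [-17, -8], [-22, -12], [-26, -17], [-29, -22], [-32, -28], [-33, -34], [-34, -40], [-33, -47]]
```

Call:
drive_tool(
  moves=[
    [[0, -5, -3], [0, 0, 0]],
    [[0, -10, -7], [0, 0, 0]],
    [[0, -14, -12], [0, 0, 0]],
    [[0, -18, -18], [0, 0, 0]],
    [[0, -20, -23], [0, 0, 0]],
    [[0, -22, -29], [0, 0, 0]],
    [[0, -22, -36], [0, 0, 0]],
    [[0, -22, -42], [0, 0, 0]],
    [[0, -21, -48], [0, 0, 0]],
    [[0, -19, -54], [0, 0, 0]],
  ],
)

```text
t: 17.55
tool_pos: [0.6645, 0.1821, 0.1163]
tcp_rot: [-1.209, 1.208, 1.209]
wrist_force: [-0.5, 3.3, 4.7]
opening: 0.0202
```

```bash
cat >> h.py <<'E'
def wind(n=10,step=.15,end=None):
    O,u,v=st(); R,p=Rt(); A=O+.128*u; r=p[:2]-A; th=np.arctan2(r[1],r[0]); cr=(.9-(th-np.deg2rad(73.15)))%(2*np.pi)
    f=robot.state()['wrist_force'][:2]; t=np.array([np.sin(th),-np.cos(th)])
    print('r',np.linalg.norm(r)*1000,'crank',cr,cr+2*np.pi,'Ftan',f@t,'Frad',f@r/np.linalg.norm(r))
    print([[float(x) for x in np.round(R.T@np.r_[A+.0422*np.array([np.cos(th-step*i),np.sin(th-step*i)])-p[:2],0]*1000)] for i in range(1,n+1)])
E
python3 -c "
from h import *
wind()"
```

```text
st [123.4 -42.2 116.3] F [3.  1.4 4.7] open 0.020154966892739715 t 17.55
r 42.47779631531182 crank 2.578383897331458 8.861569204511044 Ftan -2.800604953779697 Frad -1.7495624753217938
[[-0.0, 3.0, -6.0], [-0.0, 7.0, -11.0], [-0.0, 11.0, -15.0], [-0.0, 16.0, -19.0], [-0.0, 22.0, -22.0], [-0.0, 28.0, -24.0], [-0.0, 34.0, -25.0], [-0.0, 40.0, -26.0], [-0.0, 47.0, -25.0], [-0.0, 53.0, -23.0]]
```

Tracking well; crank at 2.58.

Call:
drive_tool(
  moves=[
    [[0, 3, -6], [0, 0, 0]],
    [[0, 7, -11], [0, 0, 0]],
    [[0, 11, -15], [0, 0, 0]],
    [[0, 16, -19], [0, 0, 0]],
    [[0, 22, -22], [0, 0, 0]],
    [[0, 28, -24], [0, 0, 0]],
    [[0, 34, -25], [0, 0, 0]],
    [[0, 40, -25], [0, 0, 0]],
    [[0, 46, -25], [0, 0, 0]],
    [[0, 53, -23], [0, 0, 0]],
  ],
)

```text
t: 18.55
tool_pos: [0.6111, 0.1594, 0.1162]
tcp_rot: [-1.209, 1.208, 1.209]
wrist_force: [3.9, 4.3, 5.4]
opening: 0.0204
```

Call:
drive_tool(
  moves=[
    [[0, 6, 3], [0, 0, 0]],
    [[0, 11, 6], [0, 0, 0]],
    [[0, 16, 10], [0, 0, 0]],
    [[0, 20, 15], [0, 0, 0]],
    [[0, 23, 20], [0, 0, 0]],
    [[0, 26, 26], [0, 0, 0]],
    [[0, 27, 32], [0, 0, 0]],
    [[0, 28, 38], [0, 0, 0]],
    [[0, 28, 45], [0, 0, 0]],
    [[0, 26, 51], [0, 0, 0]],
  ],
)

```text
t: 19.55
tool_pos: [0.5854, 0.2103, 0.1162]
tcp_rot: [-1.21, 1.209, 1.208]
wrist_force: [1.7, -2.3, 5.7]
opening: 0.0205
```

```bash
python3 -c "
from h import *
wind()"
```

```text
st [127.5  41.7 116.2] F [-1.7 -2.3  5.7] open 0.02047981321160173 t 19.55
r 41.683670233957095 crank 5.599237895754952 11.882423202934538 Ftan -1.6838188751595813 Frad -2.3046296066031164
[[-0.0, -2.0, 6.0], [-0.0, -5.0, 12.0], [-0.0, -9.0, 17.0], [-0.0, -13.0, 21.0], [0.0, -18.0, 25.0], [0.0, -24.0, 27.0], [0.0, -30.0, 29.0], [0.0, -36.0, 30.0], [0.0, -43.0, 31.0], [0.0, -49.0, 30.0]]
```

Call:
drive_tool(
  moves=[
    [[0, -2, 6], [0, 0, 0]],
    [[0, -5, 12], [0, 0, 0]],
    [[0, -9, 17], [0, 0, 0]],
    [[0, -13, 21], [0, 0, 0]],
    [[0, -18, 25], [0, 0, 0]],
    [[0, -24, 27], [0, 0, 0]],
    [[0, -30, 29], [0, 0, 0]],
    [[0, -36, 30], [0, 0, 0]],
    [[0, -43, 31], [0, 0, 0]],
    [[0, -49, 30], [0, 0, 0]],
  ],
)

```text
t: 20.55
tool_pos: [0.634, 0.2402, 0.1162]
tcp_rot: [-1.21, 1.21, 1.209]
wrist_force: [-2.5, -1.7, 7.0]
opening: 0.0205
```

```bash
python3 -c "
from h import *
wind(10,.07)"
```

```text
st [170.2   3.8 116.2] F [-2.4  1.9  7. ] open 0.020456218119046674 t 20.55
r 42.376787203981976 crank 0.810554185412733 7.093739492592319 Ftan -2.105252254645295 Frad -2.2090480009503155
[[-0.0, -3.0, -1.0], [-0.0, -6.0, -2.0], [-0.0, -8.0, -3.0], [-0.0, -11.0, -4.0], [-0.0, -14.0, -6.0], [-0.0, -16.0, -7.0], [-0.0, -18.0, -9.0], [-0.0, -21.0, -11.0], [-0.0, -23.0, -13.0], [-0.0, -25.0, -15.0]]
```

Call:
drive_tool(
  moves=[
    [[0, -3, -1], [0, 0, 0]],
    [[0, -6, -2], [0, 0, 0]],
    [[0, -8, -3], [0, 0, 0]],
    [[0, -11, -4], [0, 0, 0]],
    [[0, -14, -6], [0, 0, 0]],
    [[0, -16, -7], [0, 0, 0]],
    [[0, -18, -9], [0, 0, 0]],
    [[0, -18, -9], [0, 0, 0]],
  ],
)

```text
t: 21.35
tool_pos: [0.6522, 0.2315, 0.1163]
tcp_rot: [-1.209, 1.209, 1.209]
wrist_force: [2.5, 2.1, 6.1]
opening: 0.0206
```

```bash
python3 -c "
from h import *
wind(5,.04)"
```

```text
st [167.2 -16.1 116.3] F [ 2.7 -1.8  6.1] open 0.020561208261744335 t 21.35
r 42.38940493526514 crank 1.2904419378771985 7.573627245056785 Ftan 0.6167282479353708 Frad 3.19334623538566
[[-0.0, -1.0, -1.0], [0.0, -2.0, -2.0], [0.0, -4.0, -4.0], [-0.0, -5.0, -5.0], [-0.0, -6.0, -6.0]]
```

Call:
drive_tool(
  moves=[
    [[0, -1, -1], [0, 0, 0]],
    [[0, -2, -2], [0, 0, 0]],
    [[0, -2, -2], [0, 0, 0]],
  ],
)

```text
t: 21.65
tool_pos: [0.6535, 0.2305, 0.1163]
tcp_rot: [-1.208, 1.208, 1.211]
wrist_force: [-4.4, 6.7, 8.7]
opening: 0.0206
```

```bash
python3 -c "
from h import *
wind(3,.03)"
```

```text
st [166.5 -17.7 116.3] F [5.1 6.2 8.7] open 0.02056575626257693 t 21.65
r 42.4121855572948 crank 1.3300812755379434 7.61326658271753 Ftan -7.78669093081921 Frad 2.0922719234504643
[[-0.0, -1.0, -1.0], [-0.0, -2.0, -2.0], [-0.0, -3.0, -3.0]]
```

Call:
drive_tool(
  moves=[
    [[0, -1, -1], [0, 0, 0]],
    [[0, -2, -2], [0, 0, 0]],
    [[0, -2, -2], [0, 0, 0]],
  ],
)

```text
t: 21.95
tool_pos: [0.6552, 0.2301, 0.1163]
tcp_rot: [-1.207, 1.206, 1.213]
wrist_force: [-4.8, 18.1, 7.6]
opening: 0.0203
```

```bash
python3 -c "
from h import *
wind(1,.03)"
```

```text
st [166.7 -19.4 116.3] F [15.9  9.9  7.6] open 0.02026549312869932 t 21.95
r 43.3098596613826 crank 1.364310164381716 7.647495471561302 Ftan -15.936817976903962 Frad 9.803036186967793
[[-0.0, -0.0, -2.0]]
```

Hard stop reached at about 7.6 rad (tangential force rises to 16 N with hardly any motion). I'll relieve slightly while still pressing forward, open and rise.

Call:
drive_tool(
  moves=[
    [[0, 1, 1], [0, 0, 0]],
    [[0, 2, 2], [0, 0, 0]],
    [[0, 2, 2], [0, 0, 0]],
  ],
)

```text
t: 22.25
tool_pos: [0.6544, 0.2307, 0.1164]
tcp_rot: [-1.209, 1.206, 1.209]
wrist_force: [5.7, 9.4, 3.7]
opening: 0.0204
```

Call:
drive_tool(
  moves=[
    [[0, 0, 0], [0, 0, 0]],
    [[0, 0, 0], [0, 0, 0]],
    [[0, 0, 0], [0, 0, 0]],
    [[0, 0, 0], [0, 0, 0]],
    [[0, 0, 0], [0, 0, 0]],
  ],
  grip=0.55,
)

```text
t: 22.75
tool_pos: [0.654, 0.2293, 0.1158]
tcp_rot: [-1.209, 1.21, 1.209]
wrist_force: [-0.2, 0.5, 0.2]
opening: 0.0505
```

Call:
drive_tool(
  moves=[
    [[-15, 0, 0], [0, 0, 0]],
    [[-40, 0, 0], [0, 0, 0]],
    [[-80, 0, 0], [0, 0, 0]],
    [[-120, 0, 0], [0, 0, 0]],
    [[-150, 30, -20], [0, 0, 0]],
    [[-150, 60, -60], [0, 0, 0]],
    [[-150, 90, -100], [0, 0, 0]],
    [[-150, 100, -140], [0, 0, 0]],
    [[-150, 100, -140], [0, 0, 0]],
    [[-150, 100, -140], [0, 0, 0]],
  ],
)

```text
t: 23.75
tool_pos: [0.5541, 0.0889, 0.2675]
tcp_rot: [-1.209, 1.208, 1.207]
wrist_force: [0.2, 0.5, 0.3]
opening: 0.0514
```

```bash
python3 - <<'E'
from h import *
O,u,v=st()
for n in ('wrist','top'):
    c=cam(n); im,d=robot.read_camera(n); P=cloud('',d,c); save(n+'5.png',im)
    f=fit(P,d>0,(.56,.7,.15,.29),(.146,.158)); print(n,'sleeve',f)
    if f:
        r=f[0][0][:2]/1000-(O+.128*u); print('crank',.9-(np.arctan2(r[1],r[0])-np.deg2rad(73.15))+2*np.pi, np.linalg.norm(r))
    X=(P[...,:2]-O)@u*1000; Y=(P[...,:2]-O)@v*1000; Z=P[...,2]*1000
    k=(d>0)&(abs(Y)<18)&(X>20)&(X<81.9)&(Z>55)&(Z<64); print('car rear',k.sum(),np.percentile(X[k],[0,5,95]) if k.sum() else '')
    print('roll',fit(P,d>0,(.64,.75,-.06,.05),(.035,.046)))
E
```

```text
st [  2.3  36.4 267.5] F [ 0.6 -0.1  0.3] open 0.05135197866950919 t 23.75
wrist sleeve [(array([646.2, 230.5,  18.9,   7.8,  96.3]), np.int32(93), np.float64(0.1512))]
crank 7.468340935835265 0.03799296518599331
car rear 60 [80.21109701 80.43869367 81.80582648]
roll [(array([686.7, -33.5,  44. ,  11.9, 147.8]), np.int32(134), np.float64(0.0398))]
top sleeve []
car rear 0 
roll []
```

View pics/wrist5.png

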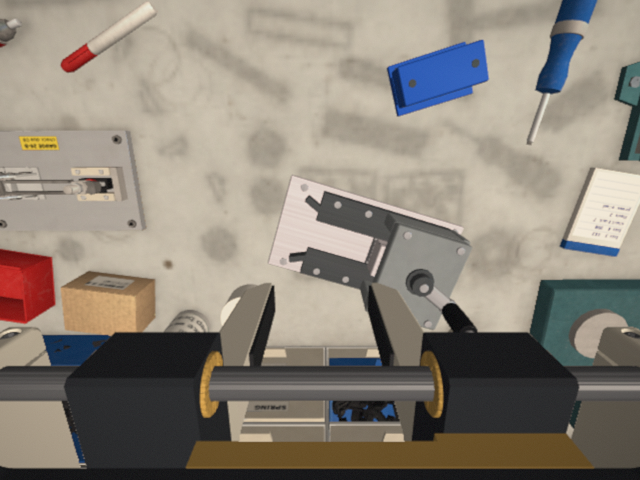

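The sleeve is half hidden by the finger, so I take one clean look from above it.

Call:
drive_tool(
  moves=[
    [[0, -22, 35], [0, 0, 0]],
    [[0, -45, 70], [0, 0, 0]],
    [[0, -68, 105], [0, 0, 0]],
    [[0, -90, 145], [0, 0, 0]],
    [[0, -90, 145], [0, 0, 0]],
    [[0, -90, 145], [0, 0, 0]],
    [[0, -90, 145], [0, 0, 0]],
  ],
)

```text
t: 24.55
tool_pos: [0.6439, 0.2345, 0.2659]
tcp_rot: [-1.21, 1.209, 1.21]
wrist_force: [-0.8, 0.2, -0.3]
opening: 0.0511
```

```bash
python3 - <<'E'
from h import *
O,u,v=st()
c=cam('wrist'); im,d=robot.read_camera('wrist'); P=cloud('',d,c); save('w6.png',im)
for f in fit(P,d>0,(.56,.72,.15,.29),(.146,.158)):
    r=f[0][:2]/1000-(O+.128*u); print(f,'crank',.9-(np.arctan2(r[1],r[0])-np.deg2rad(73.15))+2*np.pi, np.linalg.norm(r))
print('roll',fit(P,d>0,(.64,.75,-.06,.05),(.035,.046)))
E
```

```text
st [167.6  -7.3 265.9] F [-0.   0.9 -0.3] open 0.05105730726624805 t 24.55
(array([652.4, 231.6,  19.3,  18.7,   1.2]), np.int32(310), np.float64(0.1526)) crank 7.576328418172858 0.04255523813862876
roll [(array([702.8, -11.2,  69.4,  67. ,  93. ]), np.int32(1730), np.float64(0.0399))]
```

```bash
python3 -c "
from h import *
robot.hand_in(); print(robot.state()['t'])"
```

```text
the job is handed in; nothing more can be done
the job is handed in; nothing more can be done
```

I put the bare aluminium carriage into the track and pushed it home against the end stop. I then wound the crank clockwise by its sleeve to the stop, let go and handed the job in at about 24.6 s. The hand-in gives no verdict.

What the last checks showed:
- **Carriage:** after the push its rear face measured 80.1 mm from the mouth (home is 80 mm), and the push had stalled at about 29 N. After clamping, the rear edge still measured about 80.2 mm.
- **Crank:** the arm read about 7.61 rad when the sideways force at the sleeve began to climb, reaching 16 N with hardly any motion. After release the camera gave 7.58 rad, against the stop at 7.6. I put the 0.02–0.03 rad gap down to measuring error, because the camera also read about 0.02 rad low at the start.
- **Release:** the gripper was open, high above the sleeve, and the wrist force was about zero.
- **Bystanders:** the label roll measured about where it started, within a few millimetres. The torque driver and marker looked undisturbed in the last picture viewed; I did not re-measure them.

Two checks failed: the last top-camera look found neither the sleeve nor the label roll, and one wrist view had the sleeve half hidden. I took another wrist view, and the 7.58 rad and label roll figures come from it.

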